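# Tamp the sprung mould plate home and level

### The arm

A 6-joint arm with a two-finger parallel gripper is mounted at the origin on a cart in front of the work surface, level with it; the furniture and walls round the work are solid. World frame = base frame: x ahead of the robot, y to its left, z up, the work surface at z = 0. Lengths are in m, angles in degrees, forces in N, time in s.
With the tool pointing down it reaches from about 0.3 to 0.75 m from the base axis. Payload 8.5 kg.
Tool frame: the origin (TCP) lies at the very end of the fingers, on their centre line; the grasp point (between the pads) lies 19 mm behind it (env.hold_point_z is the distance from the TCP to the grasp point, in m); z points along the fingers, y is the line along which they close (so a half turn about z gives the same grasp; the last joint's range is limited). The gripper opens to 85 mm and grips with 20 to 120 N. Pads are 22 mm wide; open, the fingers measure 114 mm over their backs; the gripper's body (76 mm by 85 mm) begins 54 mm behind the grasp point. The pads swing forward as they close: fully open they stand 13 mm farther back than shut.
Start: joints at [57.794, 21.807, 74.336, -0, 83.858, -12.336], TCP at [0.187, 0.517, 0.231] pointing down, gripper open.
Joint ranges: [-178.18, 178.18], [-50.72, 133.34], [12.68, 142.11], [-81.47, 261.47], [9.98, 163.14], [-165.26, 165.26]. Speed limits (degrees/s): [136.94, 136.94, 180, 180, 180, 180].

### API

Orientations are given as a 3x3 rotation matrix whose columns are the frame's x, y, z axes.
In Python, from rig import env, optics gives the robot as it stands.
- The arm moves only by the shell command python3 -m jog 'ROWS' [OPENING] [FORCE]. ROWS is JSON, a list of rows, each an object with "linear": the shift along the tool's x, y, z in units of 40 mm (1.0 is 40 mm), a list of three; "roll": the turn about the tool's z in units of 5 degrees (1.0 is 5 degrees). A call has 1 to 12 rows; each row shifts and turns the commanded pose from where the row before left it, along the tool's axes as they then stand; what a row does not reach is not made up. A row lasts 1/12 s, in which the tool goes at most 41.7 mm and 7.16 degrees, less where a joint would pass 70% of its speed; a pose out of reach is approached as far as the arm can. A call is refused whole if a number of a shift passes 1 or a number of a turn 1, either way. A call with a gripper value outside its range is refused whole. OPENING is the opening, from -1 (shut) to 1 (fully open), set as the call begins (- or left out, the last holds). The fingers move at their own pace and stop on an object; FORCE is the grip in N (left out, the last holds). Time passes only in rows, so rows that do not move let the fingers close. It gives the time, the measured TCP pose, the force, the opening and the grip force at its end, in the units of the state.
- env.observe(): the state, without advancing time (a new reading comes with each control period).
- optics.get_image(name): name is "scene" or "top" or "wrist"; returns the picture (420x560x3 uint8, red, green, blue); there is no depth.
- optics.calibration(name): a dict with "fov_y" (degrees; the focal length in pixels is half the picture's height over the tangent of half this angle, whatever the lens; pixels are square), "cx", "cy" (the principal point, pixels), "T" (4x4, takes a point from camera to world coordinates). Camera axes: x right, y down, z forward; pixel columns grow to the right and rows downward; lengths in m; the calibration is good to about 2 mm. A picture is of the moment at which its call begins: read the wrist's pose just before it. calibration takes no time and is no camera call; for the wrist camera it gives the pose at the moment of the call.
- env.close_job(): hands the job in; it is judged then, once.
The state is a dict: "time_s": time; "q": joint angles; "qvel": joint speeds; "joint_efforts": joint torques, N m; "position": TCP position; "tool_rot": TCP orientation; "ft_force": force on the tool from outside, world axes, zero at the start; "wrist_torque": the same for the moment, N m; "grip_width": finger opening in m; "gripper_force": force on a finger pad.
Only numpy, scipy, OpenCV 4.12 (cv2) and the standard library are available. Lean on these libraries where they do the work, as an engineer would, in place of code of your own. Each camera call takes 0.05 s, during which the arm holds its last target. There are 200 camera calls.

### The job

Take the tamper from its stand and press it squarely down on the crooked sprung plate inside the steel mould until the plate bottoms out level, and keep leaning on it there with about 20 N for two seconds, never pushing harder than 28 N. Then lift the tamper out and set it gently back in its stand, upright and let go. Press with the tamper only, keep the gripper off the mould, and leave the things round about where they are.

Things in the scene. Friction and masses are not known exactly. Their poses are not given: they have to be found in the camera images.
- mould: steel mould fixed to the table: upright open barrel, outside diameter 82 mm, bore 68 mm, rim 60 mm above the table, on a square aluminium base 110 x 110 x 10 mm with four bolts. Origin: on the barrel's axis at table height, z up. In the bore is a brass-coloured plate of diameter 65 mm, carried by a spring and a tight seal; it starts tilted and is levelled by a flat face pressed on it
- plate_travel (a joint): how far the plate is pushed down, m: 0 fully up, 0.016 home on a hard stop; it starts within 4 mm of fully up. It yields and moves at about 10 to 12 N and stays where pushed. Its height is not measured and differs every time: fully up its face is 41 to 51 mm above the table (home: 25 to 35 mm), so the stop must be found by feel
- plate_tilt_x (a joint): tilt of the plate about the mould's x axis, rad, 0 is level (free to tilt 0.1 either way, held by friction)
- plate_tilt_y (a joint): tilt of the plate about the mould's y axis, rad, 0 is level (free to tilt 0.1 either way, held by friction)
- tamper: hand tamper standing upright, 0.2 to 0.4 kg, 108 mm tall: flat round steel foot, diameter 56 mm, 14 mm thick, thin neck, brass collar of diameter 40 mm from 47 to 52 mm up, then a round wooden handle, diameter 32 mm, from 52 to 108 mm up (grip it about 82 mm up). Origin: centre of the foot's flat underside, z up along the handle
- stand: wooden tamper stand, fixed to the table: block 100 x 100 x 12 mm with a low round rim ring on it, inside diameter 68 mm, its top 24 mm above the table. The tamper's foot stands inside the ring on the block, 12 mm above the table. Origin: centre of its underside at table height, z up
- pot_table_3: square grey concrete pot, 96 x 96 x 86 mm, bystander; origin at the centre of its underside
- pot_table_0: round grey concrete pot, 99 mm wide, 98 mm tall, bystander; origin at the centre of its underside
- tealight_1: small round grey concrete cup, 57 mm wide, 58 mm tall, bystander; origin at the centre of its underside
- tape_measure: yellow and black tape measure, 36 x 86 x 64 mm, bystander; origin at the centre of its underside
Things that resemble listed ones, but are neither listed nor needed, are in the scene too. What is shaped like the tamper but red or turquoise is not meant.

How it is judged:
By the outcome, as a careful person would: the job done as asked, in the order asked, and still so for the second after the job is handed in, with the robot touching nothing.
It also fails if it takes over 64 s, if anything falls off the work surface, if the arm or the gripper's body presses on something with over 40 N, if the wrist force passes 120 N, or if a joint passes its speed limit or range.

## Working session

There is one attempt and no reset: what is moved stays moved. The work goes in short steps, Python scripts to look and compute and a shell command to move; the robot and the scene stay as the last step left them, time stands still between calls to the robot, and variables do not carry over. Pictures are saved under pics/ and viewed, at most 10 in all, crops included, and the job is handed in when it is done.

```bash
ls; mkdir -p pics
python3 - <<'E'
from rig import env, optics
import cv2,numpy as np
ims=[]
for n in("scene","top"):
    im=optics.get_image(n); cv2.imwrite(f"pics/{n}0.png",im[:,:,::-1]); c=optics.calibration(n); print(n,c["fov_y"],c["cx"],c["cy"],np.round(c["T"],3).tolist())
s=env.observe();print(s,env.hold_point_z)
E
```

```text
pics
scene 54.42770923492899 274.7185064363256 206.93093392628592 [[-0.802, -0.459, 0.383, 0.17], [-0.598, 0.616, -0.513, 0.467], [-0.001, -0.641, -0.768, 0.776], [0.0, 0.0, 0.0, 1.0]]
top 52.95183477331882 281.43844811177445 210.45342223093206 [[-0.019, -0.988, 0.156, 0.413], [-1.0, 0.019, -0.006, -0.002], [0.003, -0.156, -0.988, 0.987], [0.0, 0.0, 0.0, 1.0]]
{'time_s': 0.1, 'q': array([ 5.77944257e+01,  2.18393656e+01,  7.43796609e+01, -1.38809966e-03,
        8.38566047e+01, -1.23345649e+01]), 'qvel': array([-0.01697277, -0.08880918, -0.13898471,  0.03704126, -0.01855958,
       -0.02023152]), 'joint_efforts': array([ 3.78558703e-03, -4.49214792e+01, -2.31654364e+01, -2.07445419e-04,
        3.63901963e-03,  3.30386035e-05]), 'position': array([0.18680478, 0.51703273, 0.23075697]), 'tool_rot': array([[-9.40461031e-01,  3.39900843e-01, -6.83130308e-04],
       [ 3.39901431e-01,  9.40460388e-01, -1.12975484e-03],
       [ 2.58452372e-04, -1.29468737e-03, -9.99999128e-01]]), 'ft_force': array([-0.04215858,  0.22887505,  0.37026761]), 'wrist_torque': array([-0.0130245 ,  0.01887805,  0.00575546]), 'gripper_force': 0.0, 'grip_width': 0.08536119232811995} 0.0187
```

View pics/scene0.png

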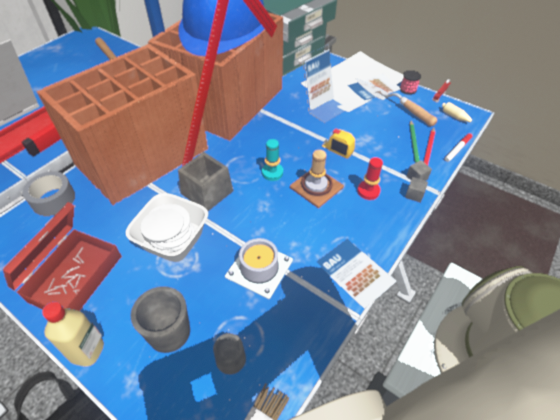

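View pics/top0.png

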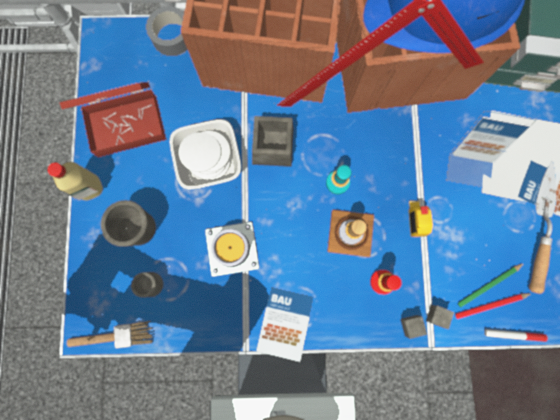

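Both views show the wooden tamper on its stand at scene (318,172), top (351,232), and the mould at scene (260,260), top (231,248). The decoys are turquoise at top (340,178) and red at top (385,282).

```bash
cat > h.py <<'E'
from rig import env, optics
import cv2,numpy as np
def ray(c,uv,H=420):
    f=H/2/np.tan(np.radians(c["fov_y"]/2)); d=np.array([(uv[0]-c["cx"])/f,(uv[1]-c["cy"])/f,1.])
    T=np.array(c["T"]); return T[:3,3],T[:3,:3]@d
def plane(c,uv,z):
    o,d=ray(c,uv); return o+d*(z-o[2])/d[2]
def tri(c1,u1,c2,u2):
    (a,d),(b,e)=ray(c1,u1),ray(c2,u2); s=np.linalg.lstsq(np.c_[d,-e],b-a,rcond=None)[0]
    p,q=a+d*s[0],b+e*s[1]; return (p+q)/2,np.linalg.norm(p-q)
E
python3 - <<'E'
from h import *
print(optics.calibration("top").keys())
a=cv2.imread("pics/top0.png");b=cv2.imread("pics/scene0.png")
def crop(im,x,y):return cv2.resize(im[y:y+75,x:x+100],(400,300),interpolation=cv2.INTER_CUBIC)
cv2.imwrite("pics/crops.png",np.vstack([np.hstack([crop(a,305,190),crop(a,185,210)]),np.hstack([crop(b,270,135),crop(b,210,225)])]))
E
```

```text
dict_keys(['fov_y', 'cx', 'cy', 'T'])
```

View pics/crops.png

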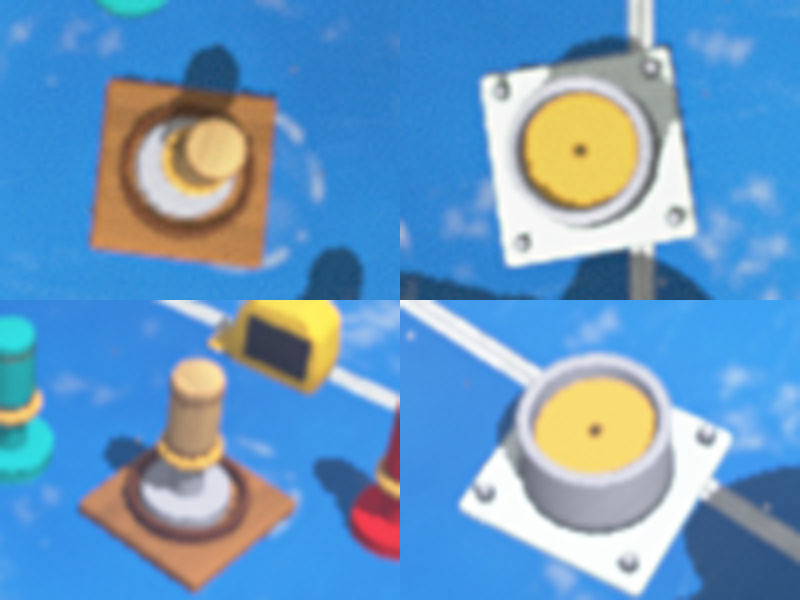

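Stand and mould are clean in both views. In crop pixels, the stand corners are (109,79),(277,98),(263,268),(92,247). The handle top is at (216,149) in top and (199,376) in scene. The mould rim centre is about (588,151) in top and (595,415) in scene.

Run:
```python
from h import *
t,s=optics.calibration("top"),optics.calibration("scene")
T=lambda o:lambda x,y:((x+.5)/4-.5+o[0],(y+.5)/4-.5+o[1])
ts,tm,ss,sm=T((305,190)),T((185,210)),T((270,135)),T((210,225))
def quad(P,z):
    W=np.array([plane(t,p,z) for p in P]); print(np.round(W[:,:2],4).tolist(),"c",np.round(W.mean(0),4),"sides",[round(np.linalg.norm(W[i]-W[i-1]),4) for i in range(4)],"ang",[round(float(np.degrees(np.arctan2(*(W[i]-W[i-1])[1::-1]))),1) for i in range(4)])
quad([ts(109,79),ts(277,98),ts(263,268),ts(92,247)],.012)
quad([tm(81,77),tm(269,47),tm(295,236),tm(107,267)],.010)
print("handle",tri(t,ts(216,149),s,ss(199,76)))
print("rim",tri(t,tm(188,151),s,sm(195,115)))
print("rimplane",plane(t,tm(188,151),.06),plane(s,sm(195,115),.06))
print("stand L,R",tri(t,ts(109,79),s,ss(80,207)),tri(t,ts(263,268),s,ss(296,205)),tri(t,ts(92,247),s,ss(195,290)))
print("stand L,R",tri(t,ts(277,98),s,ss(296,205)))
```

```text
[[0.5675, -0.1263], [0.5544, -0.2241], [0.4557, -0.2108], [0.4696, -0.1128]] c [ 0.5118 -0.1685  0.012 ] sides [np.float64(0.0988), np.float64(0.0987), np.float64(0.0996), np.float64(0.099)] ang [-7.9, -97.6, 172.3, 81.9]
[[0.5274, 0.1709], [0.5429, 0.0614], [0.4333, 0.0474], [0.4178, 0.1551]] c [0.4804 0.1087 0.01  ] sides [np.float64(0.1107), np.float64(0.1106), np.float64(0.1105), np.float64(0.1088)] ang [8.2, -81.9, -172.7, 98.2]
handle (array([ 0.51264574, -0.16725265,  0.1170293 ]), np.float64(0.0008832836258265183))
rim (array([0.48159916, 0.10489031, 0.05120348]), np.float64(0.003129560856917595))
rimplane [0.47961815 0.10308557 0.06      ] [0.47921634 0.10997253 0.06      ]
stand L,R (array([ 0.56802346, -0.12820371,  0.00162432]), np.float64(0.0024953522324408276)) (array([ 0.45606466, -0.21292664,  0.00211171]), np.float64(0.00011659211963181719)) (array([ 0.46990766, -0.11407546,  0.00178955]), np.float64(0.0006726368222042346))
stand L,R (array([ 0.52192081, -0.25432304, -0.05886741]), np.float64(0.08975287308139343))
```

```bash
python3 -m jog '[{"linear":[-0.5,-0.3,0]},{"linear":[-0.85,-0.58,0]},{"linear":[-0.85,-0.58,0]},{"linear":[-0.85,-0.58,0]},{"linear":[-0.85,-0.58,0]},{"linear":[-0.85,-0.58,0]},{"linear":[-0.85,-0.58,0]},{"linear":[-0.85,-0.58,0]},{"linear":[-0.85,-0.58,0]},{"linear":[-0.85,-0.58,0]},{"linear":[-0.85,-0.58,0]},{"linear":[-0.6,-0.4,0]}]' 1 40; python3 -m jog '[{"linear":[0,0,0]},{"linear":[0,0,0]},{"linear":[0,0,0]}]'
python3 - <<'E'
from h import *
c=optics.calibration("wrist");im=optics.get_image("wrist");cv2.imwrite("pics/w1.png",im[:,:,::-1]);np.save("w1T.npy",c["T"])
print(c["fov_y"],c["cx"],c["cy"],np.round(c["T"],4).tolist(),env.observe()["position"],env.observe()["tool_rot"],env.observe()["ft_force"])
E
```

```text
68.90096115611345 279.1518706508783 212.77734542274405 [[0.3394, 0.9062, 0.2524, 0.1238], [0.9407, -0.3265, -0.0927, 0.5413], [-0.0016, 0.2689, -0.9632, 0.374], [0.0, 0.0, 0.0, 1.0]] [0.18683998 0.51706577 0.23085217] [[-9.40455901e-01  3.39915190e-01 -6.01699698e-04]
 [ 3.39915628e-01  9.40455486e-01 -9.19442980e-04]
 [ 2.53339146e-04 -1.06922271e-03 -9.99999396e-01]] [0.08658329 0.03452531 0.30506497]invalid input
invalid input
```

View pics/w1.png

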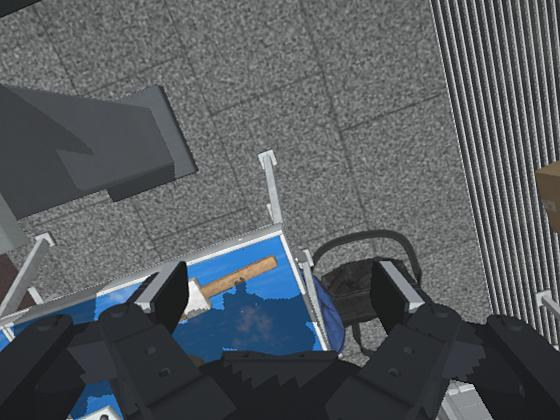

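The wrist picture shows only floor and table edge because the arm did not move: the jog needs a "roll" in every row. I'll resend.

```bash
python3 -m jog '[{"linear":[-0.5,-0.3,0],"roll":0},{"linear":[-0.85,-0.58,0],"roll":0},{"linear":[-0.85,-0.58,0],"roll":0},{"linear":[-0.85,-0.58,0],"roll":0},{"linear":[-0.85,-0.58,0],"roll":0},{"linear":[-0.85,-0.58,0],"roll":0},{"linear":[-0.85,-0.58,0],"roll":0},{"linear":[-0.85,-0.58,0],"roll":0},{"linear":[-0.85,-0.58,0],"roll":0},{"linear":[-0.85,-0.58,0],"roll":0},{"linear":[-0.85,-0.58,0],"roll":0},{"linear":[-0.6,-0.4,0],"roll":0}]' 1 40; python3 -m jog '[{"linear":[0,0,0],"roll":0},{"linear":[0,0,0],"roll":0},{"linear":[0,0,0],"roll":0}]'
python3 - <<'E'
from h import *
c=optics.calibration("wrist");im=optics.get_image("wrist");cv2.imwrite("pics/w1.png",im[:,:,::-1]);np.save("w1T.npy",c["T"])
print(env.observe()["position"],env.observe()["tool_rot"],env.observe()["ft_force"])
E
```

```text
time_s: 1.15
position: [0.4611, 0.1394, 0.2312]
tool_rot: [[-0.94, 0.342, 0.0], [0.342, 0.94, -0.0], [-0.0, -0.0, -1.0]]
ft_force: [-0.1, 0.4, -0.1]
grip_width: 0.085
gripper_force: 0.0
time_s: 1.4
position: [0.4592, 0.1425, 0.2311]
tool_rot: [[-0.94, 0.34, -0.001], [0.34, 0.94, 0.0], [0.001, -0.0, -1.0]]
ft_force: [0.1, 0.5, 0.8]
grip_width: 0.0853
gripper_force: 0.0
[0.4590535  0.14289729 0.23124768] [[-9.40791331e-01  3.38985809e-01 -5.42003327e-04]
 [ 3.38985772e-01  9.40791486e-01  1.60619264e-04]
 [ 5.64359767e-04 -3.26222051e-05 -9.99999840e-01]] [ 0.51040507  0.26394052 -0.58215294]
```

View pics/w1.png

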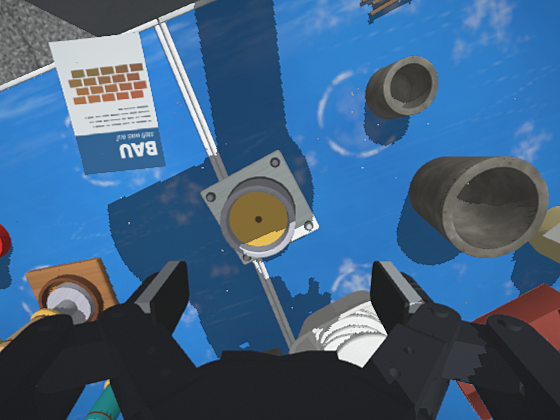

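The wrist view shows the mould clear at about (260,217), with base corners near (201,190),(278,151),(318,225),(245,263). I'll enlarge it to get the rim centre accurately.

Run:
```python
import cv2
a=cv2.imread("pics/w1.png");cv2.imwrite("pics/w1c.png",cv2.resize(a[145:265,190:330],(700,600),interpolation=cv2.INTER_CUBIC))
```

```text
(no output)
```

View pics/w1c.png

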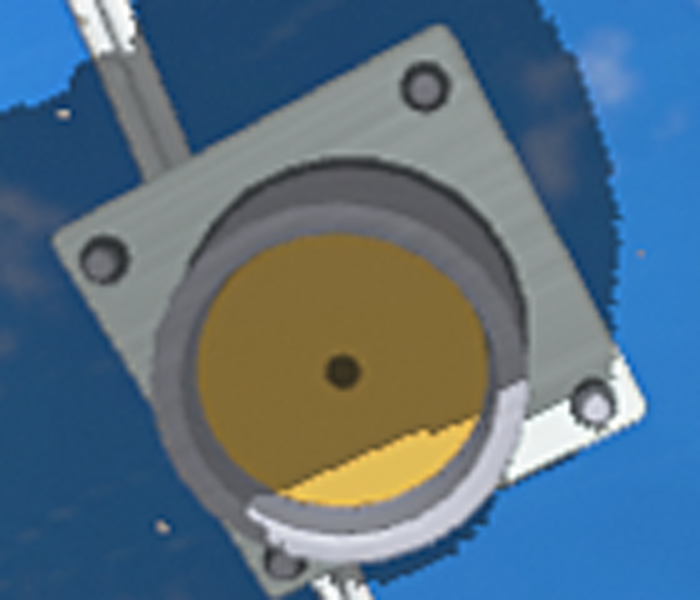

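The crop shows the outer rim ellipse spanning x 152–528 and y 200–564, and the base corners at (53,240),(442,26),(645,402),(275,596).

Run:
```python
from h import *
c=optics.calibration("wrist");c["T"]=np.load("w1T.npy")
t=optics.calibration("top")
U=lambda x,y:((x+.5)/5-.5+190,(y+.5)/5-.5+145)
W=np.array([plane(c,U(*p),.01) for p in [(53,240),(442,26),(645,402),(275,596)]])
print(W.round(4),W.mean(0),[np.linalg.norm(W[i]-W[i-1]).round(4) for i in range(4)])
print("rim z=.06",plane(c,U(340,382),.06))
for z in(.05,.06):print(np.linalg.norm(plane(c,U(152,382),z)-plane(c,U(528,382),z)))
tm=lambda x,y:((x+.5)/4-.5+185,(y+.5)/4-.5+210)
print("tri rim",tri(t,tm(188,151),c,U(340,382)))
for a,b in zip([(295,236),(107,267),(81,77),(269,47)],[(442,26),(645,402),(275,596),(53,240)]): print(tri(t,tm(*a),c,U(*b)))
R=env.observe()["tool_rot"];p=env.observe()["position"]
print("to tamper",(R.T@(np.array([.5126,-.1673,.231])-p)/.04).round(3))
# twist about z so that wrist x...; plate tilt normal irrelevant
```

```text
[[0.4352 0.0505 0.01  ]
 [0.4193 0.1566 0.01  ]
 [0.5233 0.173  0.01  ]
 [0.541  0.0666 0.01  ]] [0.47969661 0.11165815 0.01      ] [np.float64(0.107), np.float64(0.1073), np.float64(0.1052), np.float64(0.1079)]
rim z=.06 [0.47930453 0.11183201 0.06      ]
0.08334027723157657
0.08077080715260422
tri rim (array([0.48307722, 0.10683685, 0.03830824]), np.float64(0.004580379912032333))
(array([ 0.47472129,  0.11538386, -1.14477392]), np.float64(0.04060032230068187))
(array([0.42741507, 0.14295117, 0.2500485 ]), np.float64(0.05632076711617308))
(array([0.48770947, 0.1267805 , 0.19303331]), np.float64(0.042786873872303004))
(array([0.48284229, 0.06117609, 0.0612992 ]), np.float64(0.10588736121785859))
to tamper [-3.888e+00 -6.842e+00  4.000e-03]
```

```bash
python3 -m jog '[{"linear":[-0.3,-0.5,0],"roll":0},{"linear":[-0.39,-0.68,0],"roll":0},{"linear":[-0.39,-0.68,0],"roll":0},{"linear":[-0.39,-0.68,0],"roll":0},{"linear":[-0.39,-0.68,0],"roll":0},{"linear":[-0.39,-0.68,0],"roll":0},{"linear":[-0.39,-0.68,0],"roll":0},{"linear":[-0.39,-0.68,0],"roll":0},{"linear":[-0.39,-0.68,0],"roll":0},{"linear":[-0.39,-0.68,0],"roll":0},{"linear":[-0.08,-0.22,0],"roll":0},{"linear":[0,0,0],"roll":0}]' >/dev/null; python3 -m jog '[{"linear":[0,0,0],"roll":0},{"linear":[0,0,0],"roll":0},{"linear":[0,0,0],"roll":0}]'
python3 - <<'E'
from h import *
c=optics.calibration("wrist");im=optics.get_image("wrist");cv2.imwrite("pics/w2.png",im[:,:,::-1]);np.save("w2T.npy",c["T"])
f=210/np.tan(np.radians(c["fov_y"]/2));T=c["T"]
for p in [(.5126,-.1673,.12),(.5118,-.1685,.012)]:
    q=T[:3,:3].T@(np.array(p)-T[:3,3]);print(q[:2]/q[2]*f+[c["cx"],c["cy"]])
# corners matched
w=optics.calibration("wrist");w["T"]=np.load("w1T.npy");t=optics.calibration("top")
U=lambda x,y:((x+.5)/5-.5+190,(y+.5)/5-.5+145);tm=lambda x,y:((x+.5)/4-.5+185,(y+.5)/4-.5+210)
for a,b in zip([(295,236),(107,267),(81,77),(269,47)],[(53,240),(442,26),(645,402),(275,596)]): print(tri(t,tm(*a),w,U(*b)))
E
```

```text
time_s: 2.7
position: [0.513, -0.1663, 0.2316]
tool_rot: [[-0.941, 0.338, 0.0], [0.338, 0.941, 0.0], [-0.0, 0.0, -1.0]]
ft_force: [-0.3, 0.4, 0.3]
grip_width: 0.0852
gripper_force: 0.0
[276.56246695 208.66478443]
[276.14304941 185.32374171]
(array([0.43469299, 0.04805619, 0.00325659]), np.float64(0.0025499689157141756))
(array([0.41873844, 0.1562161 , 0.00484534]), np.float64(0.001885728018430138))
(array([ 0.52908464,  0.17350338, -0.00609476]), np.float64(0.0006654249610992603))
(array([ 0.54522137,  0.06271532, -0.0023401 ]), np.float64(0.0016128423609410836))
```

View pics/w2.png

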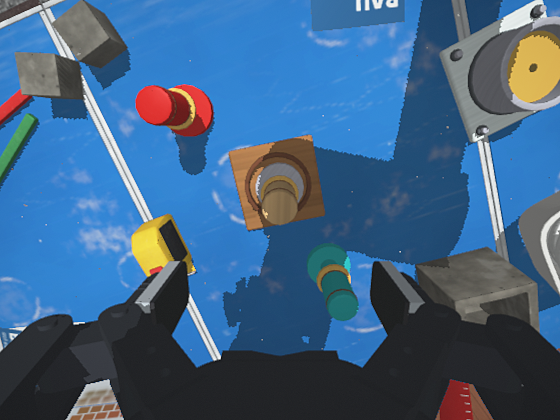

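The wooden tamper's handle top is at about (280,207), within a few pixels of the prediction (277,209). The stand centre is at (278,183), and nothing stands between the fingers. I'll descend and grip.

```bash
python3 -m jog '[{"linear":[0,0,0.3],"roll":0},{"linear":[0,0,0.5],"roll":0},{"linear":[0,0,0.5],"roll":0},{"linear":[0,0,0.5],"roll":0},{"linear":[0,0,0.5],"roll":0},{"linear":[0,0,0.5],"roll":0},{"linear":[0,0,0.5],"roll":0},{"linear":[0,0,0.3],"roll":0},{"linear":[0,0,0.2],"roll":0},{"linear":[0,0,0.1],"roll":0},{"linear":[0,0,0],"roll":0},{"linear":[0,0,0],"roll":0}]' 1; python3 -m jog '[{"linear":[0,0,0],"roll":0},{"linear":[0,0,0],"roll":0},{"linear":[0,0,0],"roll":0},{"linear":[0,0,0],"roll":0},{"linear":[0,0,0],"roll":0},{"linear":[0,0,0],"roll":0},{"linear":[0,0,0],"roll":0},{"linear":[0,0,0],"roll":0},{"linear":[0,0,0],"roll":0},{"linear":[0,0,0],"roll":0},{"linear":[0,0,0],"roll":0},{"linear":[0,0,0],"roll":0}]' -1 80
```

```text
time_s: 3.75
position: [0.5134, -0.1679, 0.076]
tool_rot: [[-0.941, 0.34, 0.001], [0.34, 0.941, -0.001], [-0.001, -0.0, -1.0]]
ft_force: [0.0, 1.0, -0.6]
grip_width: 0.0855
gripper_force: 0.0
time_s: 4.75
position: [0.5133, -0.1679, 0.0757]
tool_rot: [[-0.94, 0.34, 0.001], [0.34, 0.94, -0.0], [-0.001, 0.0, -1.0]]
ft_force: [-0.1, 3.0, 5.4]
grip_width: 0.0306
gripper_force: 78.5
```

```bash
python3 -m jog '[{"linear":[0,0,-0.1],"roll":0},{"linear":[0,0,-0.3],"roll":0},{"linear":[0,0,-0.4],"roll":0},{"linear":[0,0,-0.4],"roll":0},{"linear":[0,0,-0.4],"roll":0},{"linear":[0,0,-0.4],"roll":0},{"linear":[0,0,-0.4],"roll":0},{"linear":[0,0,-0.4],"roll":0},{"linear":[0,0,-0.4],"roll":0},{"linear":[0,0,-0.3],"roll":0},{"linear":[0,0,-0.1],"roll":0},{"linear":[0,0,0],"roll":0}]'; python3 -m jog '[{"linear":[0.15,0.3,0],"roll":0},{"linear":[0.3,0.6,0],"roll":0},{"linear":[0.35,0.7,0],"roll":0},{"linear":[0.35,0.7,0],"roll":0},{"linear":[0.35,0.7,0],"roll":0},{"linear":[0.35,0.7,0],"roll":0},{"linear":[0.35,0.7,0],"roll":0},{"linear":[0.35,0.7,0],"roll":0},{"linear":[0.3,0.6,0],"roll":0},{"linear":[0.2,0.35,0],"roll":0},{"linear":[0.1,0.2,0],"roll":0},{"linear":[0,0,0],"roll":0}]';python3 -m jog '[{"linear":[0,0,0.1],"roll":0},{"linear":[0,0,0.3],"roll":0},{"linear":[0,0,0.4],"roll":0},{"linear":[0,0,0.4],"roll":0},{"linear":[0,0,0.4],"roll":0},{"linear":[0,0,0.3],"roll":0},{"linear":[0,0,0.1],"roll":0},{"linear":[0,0,0],"roll":0},{"linear":[0,0,0],"roll":0},{"linear":[0,0,0],"roll":0},{"linear":[0,0,0],"roll":0},{"linear":[0,0,0],"roll":0}]'
python3 - <<'E'
from h import *
I={}
for n in("top","scene","wrist"):
    I[n]=optics.get_image(n)[:,:,::-1]; cv2.imwrite(f"pics/{n}3.png",I[n])
np.save("w3T.npy",optics.calibration("wrist")["T"])
K=lambda im,x,y,w,h:cv2.resize(im[y:y+h,x:x+w],(400,300),interpolation=cv2.INTER_CUBIC)
cv2.imwrite("pics/c3.png",np.vstack([np.hstack([K(I["top"],185,210,100,75),K(I["scene"],210,215,100,75)]),np.hstack([K(I["wrist"],180,120,200,150),np.zeros((300,400,3),np.uint8)])]))
print(env.observe()["position"],env.observe()["ft_force"])
E
```

```text
time_s: 5.75
position: [0.513, -0.1681, 0.2196]
tool_rot: [[-0.94, 0.34, 0.0], [0.34, 0.94, -0.001], [-0.001, -0.0, -1.0]]
ft_force: [-0.8, -0.2, -3.4]
grip_width: 0.0307
gripper_force: 79.2
time_s: 6.75
position: [0.4786, 0.1116, 0.2185]
tool_rot: [[-0.941, 0.338, -0.002], [0.338, 0.941, 0.0], [0.002, -0.0, -1.0]]
ft_force: [-0.1, -0.4, -3.3]
grip_width: 0.0305
gripper_force: 79.4
time_s: 7.75
position: [0.4798, 0.1099, 0.1399]
tool_rot: [[-0.94, 0.34, 0.001], [0.34, 0.94, -0.0], [-0.001, 0.0, -1.0]]
ft_force: [-0.5, 0.7, -2.9]
grip_width: 0.0304
gripper_force: 79.5
[0.47960673 0.10996292 0.13958582] [ 0.088191   -0.37357984 -3.57572782]
```

View pics/c3.png

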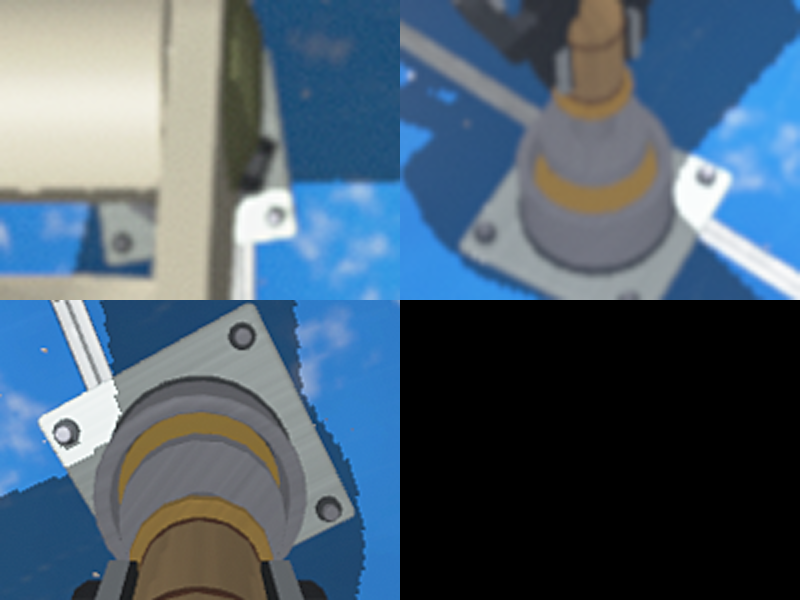

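The foot sits above the bore and looks centred side to side in the wrist view: rim spans x 93–306, handle 133–272. In scene, the rim is at x 517–673 and the foot at x 533–657. I'll check the fore-aft offset by ray.

Run:
```python
from h import *
c=optics.calibration("wrist")
R=env.observe()["tool_rot"];p=env.observe()["position"]
U=lambda x,y:((x+.5)/2-.5+180,(y+.5)/2-.5+120)
def loc(uv,z):return (R.T@(plane(c,uv,z)-p))[:2].round(4)*1000
zf=p[2]-.0637
print("foot bottom z",zf)
print("rim front",loc(U(200,93),.06),"L/R",loc(U(93,200),.06),loc(U(306,200),.06))
print("foot top front",loc(U(200,136),zf+.014), "bottom edge",loc(U(200,136),zf))
im=cv2.imread("pics/wrist3.png")
print(im[160:200,280].tolist())
```

```text
foot bottom z 0.07588582206518432
rim front [40.4  1.6] L/R [ -0.2 -39.1] [-0.1 41.9]
foot top front [30.3  1.5] bottom edge [27.6  1.5]
[[79, 74, 72], [98, 94, 93], [100, 95, 94], [100, 93, 93], [99, 95, 93], [99, 94, 93], [98, 94, 92], [113, 107, 105], [125, 118, 117], [130, 123, 121], [128, 121, 119], [125, 118, 116], [120, 113, 112], [116, 109, 108], [114, 106, 105], [110, 97, 93], [69, 108, 129], [53, 111, 138], [56, 111, 136], [56, 110, 133], [56, 110, 133], [56, 111, 133], [56, 110, 134], [55, 110, 133], [56, 111, 135], [52, 111, 136], [69, 105, 123], [99, 96, 98], [104, 96, 93], [99, 93, 92], [106, 100, 99], [119, 113, 112], [118, 113, 111], [117, 111, 110], [117, 111, 110], [117, 111, 109], [118, 111, 109], [119, 111, 110], [120, 113, 112], [120, 113, 112]]
```

The rim and foot centres agree to within about 1 mm. I'll go down into the bore, then feel for the plate with a guard that reads the force between steps.

```bash
cat > chk.py <<'E'
import sys
from rig import env
s=env.observe(); f=s["ft_force"]; push=f[2]+3.4
print(round(s["time_s"],2),"z",round(s["position"][2]*1000,2),"F",f.round(1),"push",round(push,1),"M",s["wrist_torque"].round(2),flush=True)
sys.exit(push>float(sys.argv[1]))
E
python3 -m jog '[{"linear":[0,0,0.1],"roll":0},{"linear":[0,0,0.15],"roll":0},{"linear":[0,0,0.15],"roll":0},{"linear":[0,0,0.1],"roll":0},{"linear":[0,0,0],"roll":0},{"linear":[0,0,0],"roll":0},{"linear":[0,0,0],"roll":0}]' >/dev/null; C(){ python3 chk.py 4; }
C && python3 -m jog '[{"linear":[0,0,0.025],"roll":0},{"linear":[0,0,0],"roll":0}]' >/dev/null && C && python3 -m jog '[{"linear":[0,0,0.025],"roll":0},{"linear":[0,0,0],"roll":0}]' >/dev/null && C && python3 -m jog '[{"linear":[0,0,0.025],"roll":0},{"linear":[0,0,0],"roll":0}]' >/dev/null && C && python3 -m jog '[{"linear":[0,0,0.025],"roll":0},{"linear":[0,0,0],"roll":0}]' >/dev/null && C && python3 -m jog '[{"linear":[0,0,0.025],"roll":0},{"linear":[0,0,0],"roll":0}]' >/dev/null && C && python3 -m jog '[{"linear":[0,0,0.025],"roll":0},{"linear":[0,0,0],"roll":0}]' >/dev/null && C && python3 -m jog '[{"linear":[0,0,0.025],"roll":0},{"linear":[0,0,0],"roll":0}]' >/dev/null && C && python3 -m jog '[{"linear":[0,0,0.025],"roll":0},{"linear":[0,0,0],"roll":0}]' >/dev/null && C && python3 -m jog '[{"linear":[0,0,0.025],"roll":0},{"linear":[0,0,0],"roll":0}]' >/dev/null && C && python3 -m jog '[{"linear":[0,0,0.025],"roll":0},{"linear":[0,0,0],"roll":0}]' >/dev/null && C
```

```text
8.48 z 119.37 F [ 0.6 -0.1 -2.7] push 0.7 M [ 0.02  0.01 -0.04]False
```

```bash
sed -i 's/sys.exit(push>float(sys.argv\[1\]))/sys.exit(int(push>float(sys.argv[1])))/' chk.py; C(){ python3 chk.py 4; }
C && python3 -m jog '[{"linear":[0,0,0.025],"roll":0},{"linear":[0,0,0],"roll":0}]' >/dev/null && C && python3 -m jog '[{"linear":[0,0,0.025],"roll":0},{"linear":[0,0,0],"roll":0}]' >/dev/null && C && python3 -m jog '[{"linear":[0,0,0.025],"roll":0},{"linear":[0,0,0],"roll":0}]' >/dev/null && C && python3 -m jog '[{"linear":[0,0,0.025],"roll":0},{"linear":[0,0,0],"roll":0}]' >/dev/null && C && python3 -m jog '[{"linear":[0,0,0.025],"roll":0},{"linear":[0,0,0],"roll":0}]' >/dev/null && C && python3 -m jog '[{"linear":[0,0,0.025],"roll":0},{"linear":[0,0,0],"roll":0}]' >/dev/null && C && python3 -m jog '[{"linear":[0,0,0.025],"roll":0},{"linear":[0,0,0],"roll":0}]' >/dev/null && C && python3 -m jog '[{"linear":[0,0,0.025],"roll":0},{"linear":[0,0,0],"roll":0}]' >/dev/null && C && python3 -m jog '[{"linear":[0,0,0.025],"roll":0},{"linear":[0,0,0],"roll":0}]' >/dev/null && C && python3 -m jog '[{"linear":[0,0,0.025],"roll":0},{"linear":[0,0,0],"roll":0}]' >/dev/null && C
```

```text
8.48 z 119.37 F [ 0.6 -0.1 -2.7] push 0.7 M [ 0.02  0.01 -0.04]
8.65 z 118.36 F [ 0.2 -0.3 -4.1] push -0.7 M [-0.03  0.02 -0.04]
8.82 z 117.27 F [-0.1  0.1 -3.7] push -0.3 M [-0.    0.04 -0.03]
8.98 z 116.2 F [ 0.3 -0.7 -2.8] push 0.6 M [-0.02 -0.02 -0.04]
9.15 z 115.17 F [ 0.3 -0.2 -3.7] push -0.3 M [-0.03 -0.01 -0.03]
9.32 z 114.17 F [-0.2  0.8 -5.1] push -1.7 M [0.   0.03 0.  ]
9.48 z 113.17 F [-0.  -0.  -3.3] push 0.1 M [ 0.02  0.01 -0.  ]
9.65 z 112.27 F [-0.1  0.4 -2.8] push 0.6 M [-0.   -0.04 -0.03]
9.82 z 111.43 F [-0.4 -0.1 -1.6] push 1.8 M [-0.15  0.08  0.03]
9.98 z 110.36 F [-0.6  0.7 -0.8] push 2.6 M [-0.16  0.09 -0.  ]
10.15 z 109.51 F [-1.4 -0.7  1.9] push 5.3 M [-0.21  0.19  0.03]
```

```bash
C(){ python3 chk.py 14; }
C && python3 -m jog '[{"linear":[0,0,0.025],"roll":0},{"linear":[0,0,0],"roll":0}]' >/dev/null && C && python3 -m jog '[{"linear":[0,0,0.025],"roll":0},{"linear":[0,0,0],"roll":0}]' >/dev/null && C && python3 -m jog '[{"linear":[0,0,0.025],"roll":0},{"linear":[0,0,0],"roll":0}]' >/dev/null && C && python3 -m jog '[{"linear":[0,0,0.025],"roll":0},{"linear":[0,0,0],"roll":0}]' >/dev/null && C && python3 -m jog '[{"linear":[0,0,0.025],"roll":0},{"linear":[0,0,0],"roll":0}]' >/dev/null && C && python3 -m jog '[{"linear":[0,0,0.025],"roll":0},{"linear":[0,0,0],"roll":0}]' >/dev/null && C
```

```text
10.15 z 109.51 F [-1.4 -0.7  1.9] push 5.3 M [-0.21  0.19  0.03]
10.32 z 108.69 F [-1.1 -1.   4.2] push 7.6 M [-0.26  0.34 -0.01]
10.48 z 107.75 F [-1.7 -0.3  5.3] push 8.7 M [-0.28  0.34 -0.  ]
10.65 z 106.77 F [-0.8 -0.5  5.8] push 9.2 M [-0.25  0.37  0.  ]
10.82 z 105.78 F [-1.6  0.5  5.3] push 8.7 M [-0.24  0.35  0.  ]
10.98 z 104.79 F [-1.5 -0.5  6.6] push 10.0 M [-0.28  0.37  0.01]
11.15 z 103.82 F [-1.  -1.6  4.9] push 8.3 M [-0.24  0.39  0.06]
```

```bash
C(){ python3 chk.py 13; }
C && python3 -m jog '[{"linear":[0,0,0.0125],"roll":0},{"linear":[0,0,0],"roll":0}]' >/dev/null && C && python3 -m jog '[{"linear":[0,0,0.0125],"roll":0},{"linear":[0,0,0],"roll":0}]' >/dev/null && C && python3 -m jog '[{"linear":[0,0,0.0125],"roll":0},{"linear":[0,0,0],"roll":0}]' >/dev/null && C && python3 -m jog '[{"linear":[0,0,0.0125],"roll":0},{"linear":[0,0,0],"roll":0}]' >/dev/null && C && python3 -m jog '[{"linear":[0,0,0.0125],"roll":0},{"linear":[0,0,0],"roll":0}]' >/dev/null && C && python3 -m jog '[{"linear":[0,0,0.0125],"roll":0},{"linear":[0,0,0],"roll":0}]' >/dev/null && C && python3 -m jog '[{"linear":[0,0,0.0125],"roll":0},{"linear":[0,0,0],"roll":0}]' >/dev/null && C && python3 -m jog '[{"linear":[0,0,0.0125],"roll":0},{"linear":[0,0,0],"roll":0}]' >/dev/null && C && python3 -m jog '[{"linear":[0,0,0.0125],"roll":0},{"linear":[0,0,0],"roll":0}]' >/dev/null && C && python3 -m jog '[{"linear":[0,0,0.0125],"roll":0},{"linear":[0,0,0],"roll":0}]' >/dev/null && C && python3 -m jog '[{"linear":[0,0,0.0125],"roll":0},{"linear":[0,0,0],"roll":0}]' >/dev/null && C && python3 -m jog '[{"linear":[0,0,0.0125],"roll":0},{"linear":[0,0,0],"roll":0}]' >/dev/null && C
```

```text
11.15 z 103.82 F [-1.  -1.6  4.9] push 8.3 M [-0.24  0.39  0.06]
11.32 z 103.36 F [-2.   0.5  6.3] push 9.7 M [-0.31  0.39  0.02]
11.48 z 102.87 F [-2.  -0.3  7.3] push 10.7 M [-0.3   0.47  0.07]
11.65 z 102.4 F [-1.5 -0.3  7. ] push 10.4 M [-0.26  0.4   0.01]
11.82 z 101.9 F [-1.9 -0.2  6.8] push 10.2 M [-0.32  0.51  0.03]
11.98 z 101.42 F [-2.6 -0.2  7.2] push 10.6 M [-0.29  0.41 -0.02]
12.15 z 100.93 F [-1.5 -0.8  6.6] push 10.0 M [-0.28  0.47  0.04]
12.32 z 100.43 F [-2.3 -0.9  7.8] push 11.2 M [-0.26  0.53 -0.05]
12.48 z 99.93 F [-2.  -0.9  7.8] push 11.2 M [-0.3   0.45  0.02]
12.65 z 99.45 F [-1.9 -0.5  7.8] push 11.2 M [-0.25  0.5   0.03]
12.82 z 98.94 F [-1.3 -1.7  7.7] push 11.1 M [-0.34  0.49  0.01]
12.98 z 98.45 F [-1.3 -0.5  7.8] push 11.2 M [-0.24  0.47  0.03]
13.15 z 97.95 F [-1.5 -1.4  7.6] push 11.0 M [-0.29  0.52 -0.01]
```

```bash
C(){ python3 chk.py 13.5; }
C && python3 -m jog '[{"linear":[0,0,0.0125],"roll":0},{"linear":[0,0,0],"roll":0}]' >/dev/null && C && python3 -m jog '[{"linear":[0,0,0.0125],"roll":0},{"linear":[0,0,0],"roll":0}]' >/dev/null && C && python3 -m jog '[{"linear":[0,0,0.0125],"roll":0},{"linear":[0,0,0],"roll":0}]' >/dev/null && C && python3 -m jog '[{"linear":[0,0,0.0125],"roll":0},{"linear":[0,0,0],"roll":0}]' >/dev/null && C && python3 -m jog '[{"linear":[0,0,0.0125],"roll":0},{"linear":[0,0,0],"roll":0}]' >/dev/null && C && python3 -m jog '[{"linear":[0,0,0.0125],"roll":0},{"linear":[0,0,0],"roll":0}]' >/dev/null && C && python3 -m jog '[{"linear":[0,0,0.0125],"roll":0},{"linear":[0,0,0],"roll":0}]' >/dev/null && C && python3 -m jog '[{"linear":[0,0,0.0125],"roll":0},{"linear":[0,0,0],"roll":0}]' >/dev/null && C && python3 -m jog '[{"linear":[0,0,0.0125],"roll":0},{"linear":[0,0,0],"roll":0}]' >/dev/null && C && python3 -m jog '[{"linear":[0,0,0.0125],"roll":0},{"linear":[0,0,0],"roll":0}]' >/dev/null && C && python3 -m jog '[{"linear":[0,0,0.0125],"roll":0},{"linear":[0,0,0],"roll":0}]' >/dev/null && C && python3 -m jog '[{"linear":[0,0,0.0125],"roll":0},{"linear":[0,0,0],"roll":0}]' >/dev/null && C
```

```text
13.15 z 97.95 F [-1.5 -1.4  7.6] push 11.0 M [-0.29  0.52 -0.01]
13.32 z 97.45 F [-2.3 -1.2  7.9] push 11.3 M [-0.28  0.5   0.02]
13.48 z 96.97 F [-1.3 -1.6  8.1] push 11.5 M [-0.29  0.48  0.02]
13.65 z 96.48 F [-2.2 -0.7  7.4] push 10.8 M [-0.3   0.46  0.  ]
13.82 z 95.98 F [-2.2 -0.5  7.6] push 11.0 M [-0.35  0.47  0.02]
13.98 z 95.47 F [-2.5 -1.1  7.8] push 11.2 M [-0.27  0.48  0.05]
14.15 z 95.0 F [-2.5 -0.4  8. ] push 11.4 M [-0.27  0.47  0.04]
14.32 z 94.51 F [-2.3 -1.3  8.2] push 11.6 M [-0.29  0.48 -0.02]
14.48 z 94.18 F [-2.2 -1.1  9.9] push 13.3 M [-0.26  0.61 -0.01]
14.65 z 94.11 F [-3.3 -1.1 13.9] push 17.3 M [-0.28  0.83  0.06]
```

```bash
C(){ python3 chk.py 24; }
python3 -m jog '[{"linear":[0,0,0.003],"roll":0},{"linear":[0,0,0],"roll":0},{"linear":[0,0,0],"roll":0}]'; C; python3 -m jog '[{"linear":[0,0,0],"roll":0},{"linear":[0,0,0],"roll":0}]' >/dev/null; C; python3 -m jog '[{"linear":[0,0,0],"roll":0},{"linear":[0,0,0],"roll":0}]' >/dev/null;C
python3 - <<'E'
from h import *
im=optics.get_image("wrist")[:,:,::-1]; cv2.imwrite("pics/wrist4.png",im); cv2.imwrite("pics/scene4.png",optics.get_image("scene")[:,:,::-1])
s=env.observe();print(s["position"],s["tool_rot"][:,2],s["gripper_force"],s["grip_width"])
# handle edges in wrist rows (between pads) before/after
for n in("pics/wrist3.png","pics/wrist4.png"):
    a=cv2.imread(n); h=cv2.cvtColor(a,cv2.COLOR_BGR2HSV)
    m=((h[...,0]>5)&(h[...,0]<28)&(h[...,1]>90))
    print(n,[(r,np.flatnonzero(m[r,230:330])[[0,-1]]+230) for r in range(205,262,8) if m[r,230:330].any()])
E
```

```text
time_s: 14.9
position: [0.4799, 0.1099, 0.0941]
tool_rot: [[-0.941, 0.34, 0.002], [0.34, 0.941, -0.0], [-0.002, 0.0, -1.0]]
ft_force: [-3.8, -1.3, 15.3]
grip_width: 0.0302
gripper_force: 81.4
14.9 z 94.07 F [-3.8 -1.3 15.3] push 18.7 M [-0.34  0.89  0.  ]
15.07 z 94.05 F [-3.2 -1.4 14.8] push 18.2 M [-0.29  0.9  -0.01]
15.23 z 94.06 F [-3.9  0.1 14.7] push 18.1 M [-0.34  0.91 -0.01]
[0.47991873 0.10987757 0.09406095] [ 1.93406424e-03 -3.15709257e-04 -9.99998080e-01] 81.42791390419006 0.030031397663195188
pics/wrist3.png [(205, array([241, 318])), (213, array([239, 242])), (221, array([240, 294])), (229, array([254, 306])), (237, array([248, 312])), (245, array([245, 314])), (253, array([249, 309])), (261, array([249, 311]))]
pics/wrist4.png [(205, array([239, 320])), (213, array([236, 323])), (221, array([235, 325])), (229, array([235, 325])), (237, array([236, 323])), (245, array([239, 320])), (253, array([249, 309])), (261, array([249, 311]))]
```

```bash
python3 -m jog '[{"linear":[0,0,0.002],"roll":0},{"linear":[0,0,0],"roll":0}]' >/dev/null; python3 chk.py 24; python3 -m jog '[{"linear":[0,0,0],"roll":0},{"linear":[0,0,0],"roll":0},{"linear":[0,0,0],"roll":0}]' >/dev/null; python3 chk.py 24
python3 - <<'E'
from h import *
for n in("pics/wrist3.png","pics/wrist4.png"):
    a=cv2.imread(n); h=cv2.cvtColor(a,cv2.COLOR_BGR2HSV)
    for c in (262,280,298):
        s=h[:,c,1].astype(int); print(n,c,[(r,int(s[r])) for r in range(165,262) if abs(s[r]-s[r-1])>25])
E
```

```text
15.5 z 94.06 F [-3.7 -0.7 16.1] push 19.5 M [-0.32  0.87  0.04]
15.75 z 94.03 F [-3.4 -0.7 15.7] push 19.1 M [-0.27  0.96  0.04]
pics/wrist3.png 262 [(180, 142), (191, 13), (222, 128)]
pics/wrist3.png 280 [(176, 119), (177, 157), (186, 112), (187, 8), (218, 111), (219, 148)]
pics/wrist3.png 298 [(180, 93), (181, 155), (190, 90), (191, 10), (222, 67), (223, 146)]
pics/wrist4.png 262 [(222, 135)]
pics/wrist4.png 280 [(218, 137)]
pics/wrist4.png 298 [(222, 87), (223, 147)]
```

```bash
Z='z'; python3 -m jog '[{"linear":[0,0,0.001],"roll":0},{"linear":[0,0,0],"roll":0},{"linear":[0,0,0],"roll":0},{"linear":[0,0,0],"roll":0},{"linear":[0,0,0],"roll":0},{"linear":[0,0,0],"roll":0},{"linear":[0,0,0],"roll":0},{"linear":[0,0,0],"roll":0}]' >/dev/null; python3 chk.py 24; python3 -m jog '[{"linear":[0,0,0],"roll":0},{"linear":[0,0,0],"roll":0},{"linear":[0,0,0],"roll":0},{"linear":[0,0,0],"roll":0},{"linear":[0,0,0],"roll":0},{"linear":[0,0,0],"roll":0},{"linear":[0,0,0],"roll":0},{"linear":[0,0,0],"roll":0}]' >/dev/null; python3 chk.py 24;  python3 -m jog '[{"linear":[0,0,0],"roll":0},{"linear":[0,0,0],"roll":0},{"linear":[0,0,0],"roll":0},{"linear":[0,0,0],"roll":0},{"linear":[0,0,0],"roll":0},{"linear":[0,0,0],"roll":0},{"linear":[0,0,0],"roll":0},{"linear":[0,0,0],"roll":0}]' >/dev/null; python3 chk.py 24; python3 -m jog '[{"linear":[0,0,0],"roll":0},{"linear":[0,0,0],"roll":0},{"linear":[0,0,0],"roll":0},{"linear":[0,0,0],"roll":0},{"linear":[0,0,0],"roll":0},{"linear":[0,0,0],"roll":0},{"linear":[0,0,0],"roll":0},{"linear":[0,0,0],"roll":0}]' >/dev/null; python3 chk.py 24
```

```text
16.42 z 94.02 F [-3.5 -1.4 16.9] push 20.3 M [-0.36  0.93  0.02]
17.08 z 94.02 F [-4.5 -1.  15.9] push 19.3 M [-0.32  0.93 -0.01]
17.75 z 93.99 F [-4.  -1.5 15.2] push 18.6 M [-0.3   0.99  0.02]
18.42 z 93.97 F [-3.2 -1.9 15.2] push 18.6 M [-0.36  0.87  0.03]
```

```bash
python3 -m jog '[{"linear":[0,0,0.0025],"roll":0},{"linear":[0,0,0],"roll":0},{"linear":[0,0,0],"roll":0},{"linear":[0,0,0],"roll":0},{"linear":[0,0,0],"roll":0},{"linear":[0,0,0],"roll":0},{"linear":[0,0,0],"roll":0},{"linear":[0,0,0],"roll":0}]' >/dev/null; python3 chk.py 24; python3 -m jog '[{"linear":[0,0,0.0007],"roll":0},{"linear":[0,0,0],"roll":0},{"linear":[0,0,0],"roll":0},{"linear":[0,0,0],"roll":0},{"linear":[0,0,0],"roll":0},{"linear":[0,0,0],"roll":0},{"linear":[0,0,0],"roll":0},{"linear":[0,0,0],"roll":0}]' >/dev/null; python3 chk.py 24;  python3 -m jog '[{"linear":[0,0,0.0007],"roll":0},{"linear":[0,0,0],"roll":0},{"linear":[0,0,0],"roll":0},{"linear":[0,0,0],"roll":0},{"linear":[0,0,0],"roll":0},{"linear":[0,0,0],"roll":0},{"linear":[0,0,0],"roll":0},{"linear":[0,0,0],"roll":0}]' >/dev/null; python3 chk.py 24; python3 -m jog '[{"linear":[0,0,0.0007],"roll":0},{"linear":[0,0,0],"roll":0},{"linear":[0,0,0],"roll":0},{"linear":[0,0,0],"roll":0},{"linear":[0,0,0],"roll":0},{"linear":[0,0,0],"roll":0},{"linear":[0,0,0],"roll":0},{"linear":[0,0,0],"roll":0}]' >/dev/null; python3 chk.py 24
```

```text
19.08 z 93.95 F [-3.6 -1.5 16.4] push 19.8 M [-0.33  0.94 -0.01]
19.75 z 93.93 F [-4.3 -1.3 16. ] push 19.4 M [-0.31  0.92  0.04]
20.42 z 93.93 F [-3.9 -1.7 16.8] push 20.2 M [-0.32  0.99  0.  ]
21.08 z 93.9 F [-4.2 -1.7 17. ] push 20.4 M [-0.35  0.95 -0.01]
```

```bash
python3 -m jog '[{"linear":[0,0,-0.03],"roll":0},{"linear":[0,0,-0.1],"roll":0},{"linear":[0,0,-0.2],"roll":0},{"linear":[0,0,-0.35],"roll":0},{"linear":[0,0,-0.4],"roll":0},{"linear":[0,0,-0.4],"roll":0},{"linear":[0,0,-0.4],"roll":0},{"linear":[0,0,-0.4],"roll":0},{"linear":[0,0,-0.4],"roll":0},{"linear":[0,0,-0.3],"roll":0},{"linear":[0,0,-0.17],"roll":0},{"linear":[0,0,0],"roll":0}]'|sed -n 2p; python3 -m jog '[{"linear":[-0.15,-0.3,0],"roll":0},{"linear":[-0.3,-0.6,0],"roll":0},{"linear":[-0.35,-0.7,0],"roll":0},{"linear":[-0.35,-0.7,0],"roll":0},{"linear":[-0.35,-0.7,0],"roll":0},{"linear":[-0.35,-0.7,0],"roll":0},{"linear":[-0.35,-0.7,0],"roll":0},{"linear":[-0.35,-0.7,0],"roll":0},{"linear":[-0.3,-0.6,0],"roll":0},{"linear":[-0.2,-0.35,0],"roll":0},{"linear":[-0.1,-0.2,0],"roll":0},{"linear":[0,0,0],"roll":0}]'>/dev/null; python3 -m jog '[{"linear":[0,0,0],"roll":0},{"linear":[0,0,0],"roll":0},{"linear":[0,0,0],"roll":0},{"linear":[0,0,0],"roll":0},{"linear":[0,0,0],"roll":0},{"linear":[0,0,0],"roll":0}]'; python3 chk.py 4
python3 - <<'E'
from h import *
for n in("top","scene"): cv2.imwrite(f"pics/{n}5.png",optics.get_image(n)[:,:,::-1])
a=cv2.imread("pics/scene5.png");h=cv2.cvtColor(a,cv2.COLOR_BGR2HSV)[225:290,220:310]
m=((h[...,0]>15)&(h[...,0]<28)&(h[...,1]>120)).astype(np.uint8)
c=max(cv2.findContours(m,0,2)[0],key=cv2.contourArea);print(cv2.fitEllipse(c),cv2.contourArea(c))
E
```

```text
position: [0.4799, 0.11, 0.2197]
time_s: 23.58
position: [0.5131, -0.1676, 0.2185]
tool_rot: [[-0.941, 0.339, 0.0], [0.339, 0.941, -0.0], [-0.0, 0.0, -1.0]]
ft_force: [-0.7, -0.7, -3.6]
grip_width: 0.0303
gripper_force: 79.9
23.58 z 218.5 F [-0.7 -0.7 -3.6] push -0.2 M [-0.04 -0.05  0.01]
((37.64231872558594, 33.45155334472656), (16.79339027404785, 24.57435417175293), 90.66342163085938) 316.0
```

Run:
```python
from h import *
b=cv2.imread("pics/scene5.png")
K=lambda im,x,y,w,h:cv2.resize(im[y:y+h,x:x+w],(400,600),interpolation=cv2.INTER_CUBIC)
cv2.imwrite("pics/c5.png",np.hstack([K(b,234,220,50,75),K(b,270,80,100,150)]))
```

```text
(no output)
```

View pics/c5.png

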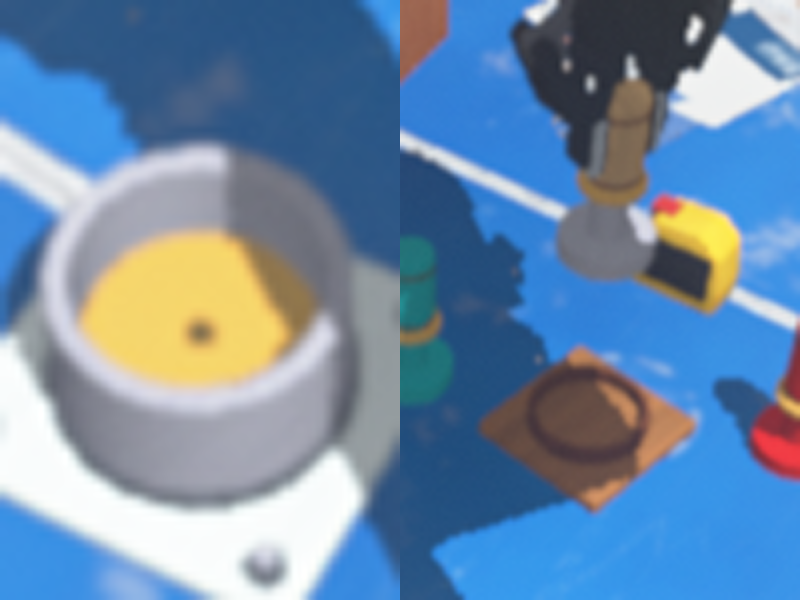

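The plate sits deep in the barrel and level (centre hole at crop (200,332)). The tamper hangs upright above the empty ring, whose centre is at crop (588,415).

```bash
python3 - <<'E'
from h import *
s,t=optics.calibration("scene"),optics.calibration("top")
print(plane(s,(188.5/4-.5+270,415.5/4-.5+80),.022))
E
python3 -m jog '[{"linear":[0,0,0.1],"roll":0},{"linear":[0,0,0.3],"roll":0},{"linear":[0,0,0.4],"roll":0},{"linear":[0,0,0.4],"roll":0},{"linear":[0,0,0.4],"roll":0},{"linear":[0,0,0.4],"roll":0},{"linear":[0,0,0.4],"roll":0},{"linear":[0,0,0.4],"roll":0},{"linear":[0,0,0.25],"roll":0},{"linear":[0,0,0.1],"roll":0},{"linear":[0,0,0.05],"roll":0},{"linear":[0,0,0],"roll":0}]' |sed -n 2p; python3 -m jog '[{"linear":[0,0,0],"roll":0},{"linear":[0,0,0],"roll":0},{"linear":[0,0,0],"roll":0}]'|sed -n 2p; python3 chk.py 4
```

```text
[ 0.50772333 -0.16219298  0.022     ]
position: [0.5132, -0.1681, 0.0906]
position: [0.5133, -0.1681, 0.091]
24.93 z 91.01 F [-0.7 -0.1 -2.9] push 0.5 M [ 0.01 -0.01 -0.03]
```

```bash
C(){ python3 chk.py 2.8; }
python3 -m jog '[{"linear":[0,0,0.05],"roll":0},{"linear":[0,0,0.05],"roll":0},{"linear":[0,0,0],"roll":0}]' >/dev/null; C && python3 -m jog '[{"linear":[0,0,0.05],"roll":0},{"linear":[0,0,0.05],"roll":0},{"linear":[0,0,0],"roll":0}]' >/dev/null; C && python3 -m jog '[{"linear":[0,0,0.05],"roll":0},{"linear":[0,0,0.03],"roll":0},{"linear":[0,0,0],"roll":0},{"linear":[0,0,0],"roll":0}]' >/dev/null ; C &&  python3 -m jog '[{"linear":[0,0,0.025],"roll":0},{"linear":[0,0,0],"roll":0}]' >/dev/null; C &&  python3 -m jog '[{"linear":[0,0,0.025],"roll":0},{"linear":[0,0,0],"roll":0}]' >/dev/null; C &&  python3 -m jog '[{"linear":[0,0,0.0125],"roll":0},{"linear":[0,0,0],"roll":0}]' >/dev/null; C &&  python3 -m jog '[{"linear":[0,0,0.0125],"roll":0},{"linear":[0,0,0],"roll":0}]' >/dev/null; C &&  python3 -m jog '[{"linear":[0,0,0.0125],"roll":0},{"linear":[0,0,0],"roll":0}]' >/dev/null; C
```

```text
25.18 z 86.04 F [ 0.2  0.  -3.4] push 0.0 M [-0.02 -0.    0.  ]
25.43 z 81.92 F [-0.  -0.1 -3.2] push 0.2 M [ 0.01  0.01 -0.01]
25.77 z 79.12 F [ 0.2 -0.2 -3.9] push -0.5 M [-0.06  0.    0.  ]
25.93 z 78.11 F [-0.8  1.3 -3.3] push 0.1 M [0.03 0.02 0.01]
26.1 z 77.09 F [-1.   0.2 -3.2] push 0.2 M [-0.06 -0.01  0.03]
26.27 z 76.64 F [ 0.1 -0.2 -3.2] push 0.2 M [-0.01  0.03 -0.05]
26.43 z 76.12 F [-0.2 -0.8 -3.1] push 0.3 M [-0.01 -0.01 -0.01]
26.6 z 75.79 F [ 0.9 -0.9 -2.2] push 1.2 M [-0.03 -0.   -0.09]
```

```bash
python3 -m jog '[{"linear":[0,0,0.01],"roll":0},{"linear":[0,0,0],"roll":0},{"linear":[0,0,0],"roll":0}]' >/dev/null; python3 chk.py 9; python3 -m jog '[{"linear":[0,0,0],"roll":0},{"linear":[0,0,0],"roll":0},{"linear":[0,0,0],"roll":0},{"linear":[0,0,0],"roll":0},{"linear":[0,0,0],"roll":0},{"linear":[0,0,0],"roll":0},{"linear":[0,0,0],"roll":0},{"linear":[0,0,0],"roll":0},{"linear":[0,0,0],"roll":0},{"linear":[0,0,0],"roll":0},{"linear":[0,0,0],"roll":0},{"linear":[0,0,0],"roll":0}]' 0.5; python3 -m jog '[{"linear":[0,0,-0.05],"roll":0},{"linear":[0,0,-0.2],"roll":0},{"linear":[0,0,-0.4],"roll":0},{"linear":[0,0,-0.5],"roll":0},{"linear":[0,0,-0.5],"roll":0},{"linear":[0,0,-0.5],"roll":0},{"linear":[0,0,-0.5],"roll":0},{"linear":[0,0,-0.5],"roll":0},{"linear":[0,0,-0.4],"roll":0},{"linear":[0,0,-0.3],"roll":0},{"linear":[0,0,0],"roll":0},{"linear":[0,0,0],"roll":0}]'
python3 - <<'E'
from h import *
c=optics.calibration("wrist");a=optics.get_image("wrist")[:,:,::-1].copy();cv2.imwrite("pics/w6.png",a)
b=cv2.imread("pics/w2.png")
for i in (b,a):
    h=cv2.cvtColor(i,cv2.COLOR_BGR2HSV);print([(r,np.round(h[r,281],0).tolist()) for r in range(140,245,6)])
E
```

```text
26.85 z 75.76 F [-1.5  1.   4.8] push 8.2 M [0.14 0.23 0.03]
time_s: 27.85
position: [0.513, -0.168, 0.0753]
tool_rot: [[-0.94, 0.34, -0.0], [0.34, 0.94, -0.0], [-0.0, -0.0, -1.0]]
ft_force: [-1.0, -0.1, 0.2]
grip_width: 0.0641
gripper_force: 0.0
time_s: 28.85
position: [0.513, -0.168, 0.2298]
tool_rot: [[-0.94, 0.34, 0.001], [0.34, 0.94, -0.001], [-0.001, -0.0, -1.0]]
ft_force: [-0.6, -0.5, -0.4]
grip_width: 0.0639
gripper_force: 0.0
[(140, [121, 72, 128]), (146, [14, 130, 106]), (152, [14, 131, 82]), (158, [14, 127, 104]), (164, [117, 19, 121]), (170, [117, 19, 123]), (176, [19, 141, 139]), (182, [18, 96, 109]), (188, [12, 110, 79]), (194, [18, 101, 131]), (200, [18, 104, 132]), (206, [18, 102, 130]), (212, [18, 100, 130]), (218, [17, 99, 129]), (224, [21, 18, 97]), (230, [105, 182, 116]), (236, [105, 180, 116]), (242, [105, 185, 117])]
[(140, [8, 75, 102]), (146, [14, 127, 110]), (152, [11, 124, 76]), (158, [14, 129, 109]), (164, [116, 16, 128]), (170, [117, 18, 128]), (176, [20, 153, 145]), (182, [17, 96, 112]), (188, [16, 107, 95]), (194, [18, 100, 132]), (200, [18, 100, 132]), (206, [18, 99, 131]), (212, [18, 99, 131]), (218, [17, 104, 132]), (224, [18, 82, 121]), (230, [105, 183, 120]), (236, [105, 183, 120]), (242, [105, 181, 120])]
```

The wrist image column matches the one from before the pick: ring, foot, collar and handle are on the same rows. So the tamper stands upright in its stand, released.

```bash
python3 -c "
from rig import env
print(env.close_job())"
```

```text
the job is handed in; nothing more can be done
None
```

I pressed the plate down to its stop, held it at about 18–20 N for over six seconds (highest reading 20.4 N), then set the tamper back upright in its stand and let go; the plate looked level by camera, and the job is handed in.

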